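# Refit the model railway turntable and stand the engine on it

## Robot

A 6-joint arm with a two-finger parallel gripper is mounted at the origin on the work surface. World frame = base frame: x ahead of the robot, y to its left, z up, the work surface at z = 0. Lengths are in m, angles in rad, forces in N, time in s.
With the tool pointing down it reaches from about 0.375 to 0.975 m from the base axis. Payload 3.8 kg.
Tool frame: the origin (TCP) lies at the centre of the arm's flange, where the gripper is bolted on; the fingertips stand 173 mm ahead of it and the grasp point (between the pads) lies 155 mm ahead of it (bot.tip_reach is the distance from the TCP to the fingertips, in m); z points along the fingers, y is the line along which they close (so a half turn about z gives the same grasp; the last joint's range is limited). The gripper opens to 85 mm and grips with 20 to 120 N. Pads are 22 mm wide; open, the fingers measure 114 mm over their backs; the gripper's body (76 mm by 85 mm) begins 54 mm behind the grasp point. The pads swing forward as they close: fully open they stand 13 mm farther back than shut.
Start: joints at [-1.346, 0.264, 1.604, -0, 1.274, -0.037], TCP at [0.175, -0.652, 0.405] pointing down, gripper open.
Joint ranges: [-2.63, 2.63], [-0.94, 2.18], [0.31, 2.57], [-1.31, 4.45], [0, 2.66], [-2.55, 2.55]. Speed limits (rad/s): [2.57, 2.57, 3.14, 3.14, 3.14, 3.14].

## Interface

Orientations are given as a rotation vector (axis times angle).
In Python, from workcell import bot gives the robot as it stands.
- The arm moves only by the tool drive_tool, never from a script. Its arguments are lists of equal length, an entry for each row: "claw": the finger opening in mm, from 0 to 85.4; "slide": the shift along the world's x, y, z each as a share of 0.5 m, from -1 to 1, a list of three; "yaw": the turn about the world's z as a share of 180 degrees, from -1 to 1. A call has 1 to 8 rows; each row is the pose to reach, as a shift and turn from the pose commanded when the call began, turning the shorter way round; what a row does not reach only later rows make up. A row lasts 1/12 s, in which the tool goes at most 41.7 mm and 7.16 degrees, less where a joint would pass 70% of its speed; a pose out of reach is approached as far as the arm can. A call with a number of a shift or a turn outside -1 to 1 is refused whole. A call with a gripper value outside its range is refused whole. The fingers move at their own pace and stop on an object; "newtons" is the grip in N (left out, the last holds). Time passes only in rows, so rows that repeat a pose let the fingers close. It gives the time, the measured TCP pose, the force, the opening and the grip force at its end, in the units of the state.
- bot.read_state(): the state, without advancing time (a new reading comes with each control period).
- bot.read_camera(name): name is "side" or "top"; returns a dict with "color" (420x560x3 uint8, red, green, blue), "depth" (420x560 float32, m along the optical axis (not along the pixel's ray), 0 where there is no reading), "mtx" (3x3 intrinsics, pixels), "eye" and "rotation" of the camera in the world. Camera axes: x right, y up, looking along -z (the intrinsics and any distortion apply to the point x, -y, -z); pixel columns grow to the right and rows downward; lengths in m; the calibration is good to about 2 mm. A picture is of the moment at which its call begins.
- bot.finish_job(): hands the job in; it is judged then, once.
The state is a dict: "time": time; "q": joint angles; "joint_vel": joint speeds; "joint_torque": joint torques, N m; "tool_pos": TCP position; "tcp_rot": TCP orientation; "wrist_force": force on the tool from outside, world axes, zero at the start; "torque": the same for the moment, N m; "width": opening from 0.0 (shut) to 1.0 (fully open); "grip_force": force on a finger pad.
Only numpy, scipy, OpenCV 4.12 (cv2) and the standard library are available. Lean on these libraries where they do the work, as an engineer would, in place of code of your own. Each camera call takes 0.05 s, during which the arm holds its last target. There are 200 camera calls.

## Task

Put the layout's turntable back together: take the flanged bearing sleeve off its leaning dowel on the drain rack and slide it, flange down, over the upright pivot shaft in the pit until it sits fully home, lower the girder bridge over the sleeve with its rails in line with the middle road into the engine shed, and stand the little tank engine squarely on the bridge rails at about the middle of the bridge. Lower each piece until it rests before you let go of it, and leave everything else where it is.

Things in the scene. Friction and masses are not known exactly. Their poses are not given: they have to be found in the camera images.
- turntable: Fixed grey baseboard 86 mm high (x -125 to 300, y -125 to 125 mm) with a round pit: 216 mm across, below a ledge at z = 50 mm 180 mm across, floor z = 14 mm. Origin on the bench (world z = 0) under the pit centre, z up. Its x axis points along the middle road from the pit to the brick engine shed (x 180 to 302 mm, up to z = 197 mm). Rails on the board 30 mm apart, tops z = 90 mm
- shaft_top (a point): top centre of the upright steel pivot shaft in the middle of the pit: 16 mm thick, 56 mm tall above its seat, top edge bevelled over the last 5 mm; the top is 76 mm above the bench
- shaft_seat (a point): centre of the shaft's foot on top of the round steel boss (64 mm across), where the sleeve's flange comes to rest: 20 mm above the bench
- rack: Fixed wooden drain rack: sloping board 100 x 225 mm whose normal leans 35 degrees (0.61 rad) from vertical towards the rack's -x (low edge at -x). Three dowels, 15 mm thick, 38 mm long, 78 mm apart along the rack's y, stand square to the board and lean with it. Origin on the bench under the middle dowel, which leaves the board 47 mm above the bench; x, y level, z up
- sleeve: Bearing sleeve, plain brass, 0.22 kg: 60 mm long, 40 mm outside, 19 mm bore right through, one flange 52 mm across and 6 mm thick at its foot. Origin: centre of the flange's end face; z along the bore towards the plain end. It starts on any one of the rack dowels, flange against the sloping board, so its z axis leans 35 degrees
- sleeve_top (a point): centre of the plain end of the sleeve's bore, 60 mm from the foot
- bridge: Turntable bridge, dark steel, 0.35 kg, loose on the bench: deck 200 mm long (x), 54 mm wide (y), with two plate girders below, flush with the deck's long edges, and two bright rails 30 mm apart on top. Origin: bottom centre of the girders, z up; deck underside z = 34, deck top 40, rail tops 44 mm. Both ends alike. In place its origin is 46 mm above the bench and its rails level with the board's
- bridge_box (a point): middle of the mouth of the square box under the bridge, at its origin: the box, between the girders, is 45 x 45 mm inside, open below, 34 mm deep and closed by the deck. It goes over the sleeve until the deck rests on the sleeve's top; the end trucks then hang 2 mm over the pit ledge
- engine_tanks (a point): middle of the engine's flat side tanks, the place to grip: 48 mm wide across (y), engine x -22 to 38 mm, z 24 to 52 mm; the point is at x = 8, z = 38 mm
- siding: service track, fixed: plywood strip 190 x 70 mm with two rails along its x, rail tops 16 mm above the bench; the tank engine starts on it. Origin on the bench under its middle
- engine: Small black and dark steel tank engine, 120 mm long (x, chimney at +x), 0.38 kg. Origin: middle, at the lowest edge of the wheel flanges; treads 2.5 mm above; the flanges go inside the rails with 3 mm play to each side. Wheels do not turn. Chimney top z = 82 mm; cab roof 52 mm wide, x -61 to -19 mm, top z = 70 mm. On the bridge its origin is 41.5 mm above the bridge's. Either way round will do
- collar: brass collar without flange, 26 mm long, 50 mm outside, on another rack dowel: leave it
- tube: brass tube without flange, 75 mm long, 30 mm outside, on another rack dowel: leave it
- wagon: open four-wheeled wagon, 96 x 46 mm, 54 mm high: leave it
- oiler: white oil bottle, 38 mm thick, 110 mm high: leave it
- paint_jar: glass paint jar, 52 mm thick, 60 mm high: leave it
- screwdriver: screwdriver, 190 mm long, lying on the bench: leave it
- wrench: wrench, 150 mm long, lying on the bench: leave it

How it is judged:
By the outcome, as a careful person would: the job done as asked, in the order asked, and still so for the second after the job is handed in, with the robot touching nothing.
It also fails if it takes over 72 s, if anything falls off the work surface, if the arm or the gripper's body presses on something with over 40 N, if the wrist force passes 120 N, or if a joint passes its speed limit or range.

## Working session

There is one attempt and no reset: what is moved stays moved. The work goes in short steps, Python scripts to look and compute and a tool call to move; the robot and the scene stay as the last step left them, time stands still between calls to the robot, and variables do not carry over. Pictures are saved under pics/ and viewed, at most 11 in all, crops included, and the job is handed in when it is done.

Besides the shell and the picture viewer there is one more tool, called after "Call:" as name(argument=value, ...) on one line, values as JSON. drive_tool: Moves the arm, as the interface text tells. Shift numbers are shares of 0.5 m and turn numbers shares of 180 degrees, none past 1 either way. Its arguments: {"type":"object","properties":{"claw":{"type":"array","items":{"type":"number"}},"slide":{"type":"array","items":{"type":"array","items":{"type":"number"}}},"yaw":{"type":"array","items":{"type":"number"}},"newtons":{"type":"number"}},"required":["claw","slide","yaw"]}

```bash
mkdir -p pics; cat > h.py <<'E'
import numpy as np, cv2
from workcell import bot
def cam(n):
    c=bot.read_camera(n); d=c["depth"]; K=c["mtx"]
    v,u=np.mgrid[:420,:560]
    x=(u-K[0,2])/K[0,0]*d; y=(v-K[1,2])/K[1,1]*d
    P=np.stack([x,-y,-d],-1)@np.array(c["rotation"]).T+np.array(c["eye"])
    P[d==0]=np.nan
    return c,P
E
python3 - <<'E'
from h import *
for n in("top","side"):
    c,P=cam(n); cv2.imwrite(f"pics/{n}0.png",cv2.resize(c["color"][:,:,::-1],(784,588),interpolation=cv2.INTER_CUBIC)); np.savez(f"{n}0",P=P,c=c["color"])
    print(n,c["mtx"],c["eye"],c["rotation"],[k for k in c])
print(bot.read_state())
E
```

```text
Traceback (most recent call last):
  File "h.py", line 7, in cam
    P=np.stack([x,-y,-d],-1)@np.array(c["rotation"]).T+np.array(c["eye"])
      ~~~~~~~~~~~~~~~~~~~~~~~~~~~~~~~~~~~~~~~~~~~~~~~~^~~~~~~~~~~~~~~~~~~
ValueError: operands could not be broadcast together with shapes (420,560) (3,)
```

Rotation is a rotation vector.

```bash
sed -i 's/np.array(c\["rotation"\]).T/cv2.Rodrigues(np.array(c["rotation"],float))[0].T/' h.py
python3 - <<'E'
from h import *
for n in("top","side"):
    c,P=cam(n); cv2.imwrite(f"pics/{n}0.png",cv2.resize(c["color"][:,:,::-1],(784,588),interpolation=cv2.INTER_CUBIC)); np.savez(f"{n}0",P=P,c=c["color"])
    print(n,c["mtx"],c["eye"],c["rotation"],[k for k in c])
print(bot.read_state())
E
```

```text
top [[435.82263696   0.         280.94472075]
 [  0.         435.82263696 209.48013249]
 [  0.           0.           1.        ]] [ 0.32540476 -0.05011907  1.15491805] [ 0.12213308 -0.15087096 -1.54861153] ['color', 'depth', 'mtx', 'eye', 'rotation']
side [[433.5113286    0.         276.20446513]
 [  0.         433.5113286  201.16836663]
 [  0.           0.           1.        ]] [0.32727471 0.93404207 0.69295647] [ 0.15452502 -1.48922064 -2.57142905] ['color', 'depth', 'mtx', 'eye', 'rotation']
{'time': 0.15, 'q': array([-1.34587116e+00,  2.64580116e-01,  1.60510238e+00,  2.46851730e-05,
        1.27367339e+00, -3.69018156e-02]), 'joint_vel': array([-0.00100127, -0.00260582, -0.00514006, -0.00167481,  0.00087724,
       -0.00064678]), 'joint_torque': array([ 9.26066605e-04, -5.15902984e+01, -3.67959130e+01,  5.91307227e-06,
        7.99986999e-03, -2.82602622e-05]), 'tool_pos': array([ 0.1746611 , -0.65172932,  0.40362501]), 'tcp_rot': array([-3.11296909e+00, -4.09862374e-01,  2.22970861e-04]), 'wrist_force': array([-0.80481375, -0.70102913,  0.59228273]), 'torque': array([-0.01283301, -0.01126754,  0.01690673]), 'grip_force': 0.0, 'width': 1.0006320094114023}
```

View pics/top0.png

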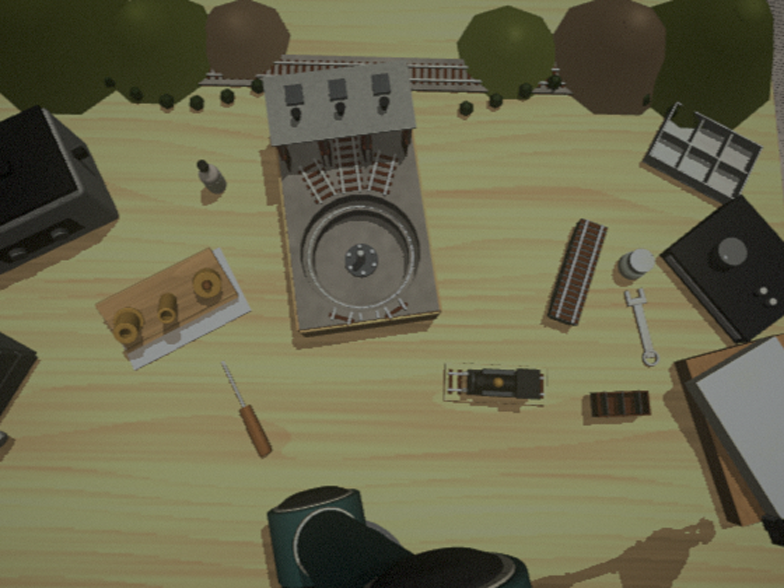

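View pics/side0.png

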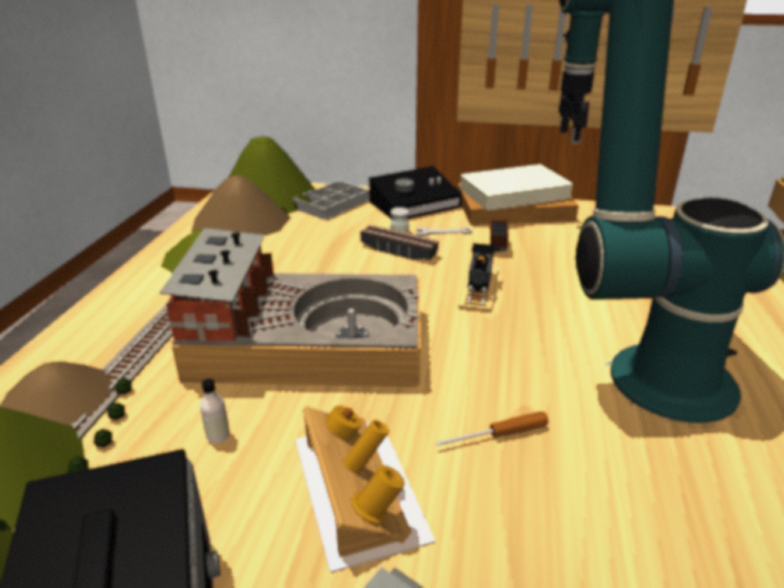

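The top view shows, in 784-px coordinates, the rack with the sleeve at (127,325), tube at (167,307) and collar at (207,283). The pit shaft is at (361,260), the bridge at (578,272), and the engine at (495,383) with its cab to the right. The side view confirms the long flanged sleeve is the nearest one, at (378,492), with the dowels leaning right, which is world -x.

```bash
cat > m.py <<'E'
from h import *
def rect(p):
    (c,s,a)=cv2.minAreaRect((p[:,:2]*1000).astype(np.float32)); return np.round(c,1),np.round(s,1),round(a,2)
def box(P,u0,u1,v0,v1):
    m=np.zeros(P.shape[:2],bool); m[int(v0/1.4):int(v1/1.4),int(u0/1.4):int(u1/1.4)]=1; return m&np.isfinite(P[...,2])
def circ(p):
    A=np.c_[2*p,np.ones(len(p))]; s=np.linalg.lstsq(A,(p**2).sum(1),rcond=None)[0]; return s[:2],np.sqrt(s[2]+s[:2]@s[:2])
E
python3 - <<'E'
from m import *
D=np.load("top0.npz"); P=D["P"]; Z=P[...,2]; S=np.load("side0.npz"); Ps=S["P"]; ok=np.isfinite(Z)
print("bench z",np.nanmedian(Z[box(P,250,400,480,484)|box(P,300,430,345,440)]), "board z",np.nanmedian(Z[box(P,300,320,220,300)]))
r=box(P,260,445,130,340); b=r&(abs(Z-.086)<.005)
print("board",rect(P[b]))
# pit rim edge
hole=(r&(Z<.078)).astype(np.uint8); n,L,st,ce=cv2.connectedComponentsWithStats(hole); k=L[int(260/1.4)+10,int(361/1.4)-25]
ring=(L==k).astype(np.uint8); cn=max(cv2.findContours(ring,0,2)[0],key=cv2.contourArea)[:,0]
e=cv2.dilate(ring,np.ones((3,3)))>0; q=P[e&b][:,:2]; q=q[~np.isnan(q[:,0])]
c,R=circ(q); 
for _ in range(5):
    d=abs(np.hypot(*(q-c).T)-R); q=q[d<max(.003,2*np.median(d))]; c,R=circ(q)
print("pit",c,R,len(q))
for n,PP in(("top",P),("side",Ps)):
    m=(np.hypot(PP[...,0]-c[0],PP[...,1]-c[1])<.025)&(PP[...,2]>.069)&(PP[...,2]<.085); print("shaft",n,PP[m].mean(0) if m.any() else 0,m.sum(), PP[m].min(0),PP[m].max(0))
# rack
w=box(P,95,245,245,350); hsv=cv2.cvtColor(D["c"],cv2.COLOR_RGB2HSV)
def fit(p):
    for i in range(8):
        o=p.mean(0); nn=np.linalg.svd(p-o,full_matrices=False)[2][2]; nn*=np.sign(nn[2]); d=(p-o)@nn; p=p[abs(d)<max(.0015,1.5*np.std(d))]
    return o,nn,len(p)
wp=P[w&(Z>.025)]
best=None; rg=np.random.default_rng(0)
for _ in range(500):
    t=wp[rg.integers(0,len(wp),3)]; nn=np.cross(t[1]-t[0],t[2]-t[0]); nn/=np.linalg.norm(nn)+1e-12; nn*=np.sign(nn[2])
    if abs(nn[2]-np.cos(.61))>.05: continue
    g=abs((wp-t[0])@nn)<.002
    if best is None or g.sum()>best.sum(): best=g
o,nn,N=fit(wp[best]); print("plane",o,nn,N,"tilt",np.degrees(np.arccos(nn[2])),"lean az",np.degrees(np.arctan2(nn[1],nn[0])))
ex=np.array([-nn[0],-nn[1],0]);ex/=np.linalg.norm(ex); ey=np.cross([0,0,1],ex); ux=np.cross(ey,nn)
for n,PP in(("top",P),("side",Ps)):
    Q=PP.reshape(-1,3); Q=Q[np.isfinite(Q[:,0])]; Q=Q[np.linalg.norm(Q-o,axis=1)<.16]
    l=np.c_[(Q-o)@ux,(Q-o)@ey,(Q-o)@nn]
    for lo,hi in((.068,.080),(.056,.064),(.022,.030)):
        s=l[(l[:,2]>lo)&(l[:,2]<hi)]
        lab=np.round(s[:,1]/.026)
        for y0 in(-.078,0,.078):
            t=s[abs(s[:,1]-y0)<.035]
            if len(t)>8:
                (cc,rr)=cv2.minEnclosingCircle(t[:,:2].astype(np.float32)); ww=o+cc[0]*ux+cc[1]*ey
                print(n,lo,"y0",y0,len(t),"c",np.round(cc,4),"r",round(rr,4),"foot world",ww.round(4),"h",np.median(t[:,2]).round(4))
# bridge, engine
m=box(P,540,612,210,335)&(Z>.036)&(Z<.06); print("bridge deck",rect(P[m]),np.median(Z[m]))
m=box(P,440,555,350,415)&(Z>.03); print("eng",rect(P[m]))
m=m&(Z>.045)&(Z<.075);print("eng tanks",rect(P[m]))
m=box(P,440,555,350,415)&(Z>.079)&(Z<.09);print("cab roof",rect(P[m]),m.sum())
m=box(P,435,560,350,415)&(Z>.007)&(Z<.02);print("siding",rect(P[m]))
E
```

```text
bench z 0.00015344000908412703 board z 0.05194179910084984
board (array([635. ,   1.9]), array([352.3, 259.3]), 9.15)
pit [ 0.58881383 -0.00534679] 0.1083391134606051 299
shaft top [ 0.58866899 -0.00513814  0.07446009] 30 [ 0.58134522 -0.0114384   0.06999767] [0.59685157 0.00153947 0.0796449 ]
shaft side [ 0.58517745 -0.00219847  0.0730127 ] 18 [ 0.57921728 -0.00959019  0.06942034] [0.59391192 0.00506154 0.07723185]
plane [0.51368088 0.34851234 0.05529313] [-0.497468   -0.27123256  0.82398937] 1069 tilt 34.51383723768044 lean az -151.39962730005834
top 0.068 y0 0 86 c [-0.0157  0.0016] r 0.0154 foot world [0.5016 0.3437 0.0464] h 0.0738
top 0.056 y0 0 25 c [-0.0128  0.0009] r 0.014 foot world [0.504  0.3442 0.048 ] h 0.0595
top 0.056 y0 0.078 162 c [-0.0163  0.0794] r 0.0207 foot world [0.4639 0.4118 0.0461] h 0.0595
top 0.022 y0 -0.078 327 c [-0.0681 -0.0618] r 0.0795 foot world [0.494  0.2674 0.0167] h 0.0253
top 0.022 y0 0 156 c [-0.0758 -0.0061] r 0.0764 foot world [0.4617 0.3133 0.0123] h 0.0256
top 0.022 y0 0.078 109 c [-0.0711  0.0692] r 0.0758 foot world [0.4291 0.3813 0.015 
[... 211 characters left out ...]
78 206 c [-0.0193  0.0836] r 0.0212 foot world [0.4597 0.4143 0.0444] h 0.06
side 0.022 y0 -0.078 259 c [-0.0698 -0.0665] r 0.0777 foot world [0.495  0.2626 0.0157] h 0.0253
side 0.022 y0 0 230 c [-0.0767  0.0021] r 0.0744 foot world [0.4572 0.3201 0.0118] h 0.026
side 0.022 y0 0.078 184 c [-0.0719  0.0684] r 0.0753 foot world [0.4289 0.3802 0.0145] h 0.0254
bridge deck (array([ 572.5, -415.5]), array([ 56.2, 201.1]), 70.7) 0.04150372006677139
eng (array([ 359.9, -261.4]), array([130.6,  51.1]), 89.9)
eng tanks (array([ 361.3, -246.6]), array([81.2, 47.7]), 87.28)
cab roof (array([ 359.5, -267.4]), array([ 50.9, 118.3]), 0.76) 425
siding (array([ 364.9, -260.4]), array([189.8,  78.2]), 88.1)
```

Call:
drive_tool(claw=[60,60,60,60,60,60,60,60], slide=[[0.44,0.46,0],[0.44,0.46,0],[0.44,0.46,0],[0.44,0.46,0],[0.44,0.46,0],[0.44,0.46,0],[0.44,0.46,0],[0.44,0.46,0]], yaw=[0.0767,0.0767,0.0767,0.0767,0.0767,0.0767,0.0767,0.0767], newtons=30)

```text
time: 0.82
tool_pos: [0.3966, -0.4191, 0.4044]
tcp_rot: [-3.041, -0.783, -0.002]
wrist_force: [0.0, -0.2, -0.5]
width: 0.707
grip_force: 0.0
```

Call:
drive_tool(claw=[60,60,60,60,60,60,60,60], slide=[[0.26,0.6,0],[0.26,0.6,0],[0.26,0.6,0],[0.26,0.6,0],[0.26,0.6,0],[0.26,0.6,0],[0.26,0.6,0],[0.26,0.6,0]], yaw=[0,0,0,0,0,0,0,0])

```text
time: 1.48
tool_pos: [0.5251, -0.1194, 0.4046]
tcp_rot: [-3.042, -0.782, -0.0]
wrist_force: [0.3, -0.4, -0.5]
width: 0.7
grip_force: 0.0
```

Call:
drive_tool(claw=[60,60,60,60,60,60,60,60], slide=[[0,0.6,0],[0,0.6,0],[0,0.6,0],[0,0.6,0],[0,0.6,0],[0,0.6,0],[0,0.6,0],[0,0.6,0]], yaw=[0,0,0,0,0,0,0,0])

```text
time: 2.15
tool_pos: [0.524, 0.1831, 0.4046]
tcp_rot: [-3.038, -0.787, -0.001]
wrist_force: [0.5, 0.0, 0.3]
width: 0.703
grip_force: 0.0
```

Call:
drive_tool(claw=[60,60,60,60,60,60,60,60], slide=[[-0.16,0.44,-0.17],[-0.16,0.44,-0.17],[-0.16,0.44,-0.17],[-0.16,0.44,-0.17],[-0.16,0.44,-0.17],[-0.16,0.44,-0.17],[-0.16,0.44,-0.17],[-0.16,0.44,-0.17]], yaw=[0,0,0,0,0,0,0,0])

```text
time: 2.82
tool_pos: [0.4434, 0.399, 0.3179]
tcp_rot: [3.04, 0.787, -0.005]
wrist_force: [0.4, -0.2, -0.1]
width: 0.702
grip_force: 0.0
```

```bash
python3 - <<'E'
from h import *
c,P=cam("side"); 
cv2.imwrite("pics/s1.png",cv2.resize(c["color"][150:400,150:400,::-1],(600,600),interpolation=cv2.INTER_CUBIC))
print(bot.read_state()["tool_pos"])
E
```

```text
[0.44428575 0.39806719 0.3188411 ]
```

View pics/s1.png

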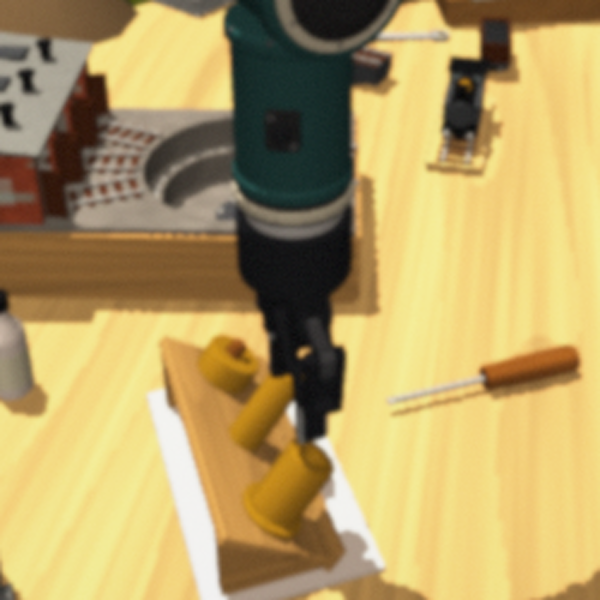

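The gripper hangs above the sleeve: the pad tip is at (312,425) and the sleeve mouth at about (315,460), with the tube clear of the fingers. Next I lower and grip.

Call:
drive_tool(claw=[60,60,60,60,60,60,60,60], slide=[[0,0.01,-0.04],[0,0.01,-0.08],[0,0.01,-0.12],[0,0.01,-0.14],[0,0.01,-0.16],[0,0.01,-0.178],[0,0.01,-0.178],[0,0.01,-0.178]], yaw=[0,0,0,0,0,0,0,0])

```text
time: 3.53
tool_pos: [0.445, 0.4027, 0.2308]
tcp_rot: [3.043, 0.781, -0.0]
wrist_force: [0.3, 0.3, -0.4]
width: 0.701
grip_force: 0.0
```

Call:
drive_tool(claw=[45,42,38,36,34,34,34,34], slide=[[0,0,0],[0,0,0],[0,0,0],[0,0,0],[0,0,0],[0,0,0],[0,0,0],[0,0,0]], yaw=[0,0,0,0,0,0,0,0], newtons=30)

```text
time: 4.2
tool_pos: [0.4455, 0.4027, 0.2322]
tcp_rot: [3.042, 0.782, 0.003]
wrist_force: [1.2, -4.5, 4.5]
width: 0.464
grip_force: 30.4
```

Call:
drive_tool(claw=[34,34,34,34,34,34,34,34], slide=[[-0.007,-0.004,0.0115],[-0.014,-0.008,0.023],[-0.021,-0.0115,0.034],[-0.028,-0.0155,0.0455],[-0.035,-0.0195,0.057],[-0.042,-0.023,0.068],[-0.049,-0.027,0.08],[-0.056,-0.031,0.092]], yaw=[0,0,0,0,0,0,0,0], newtons=40)

```text
time: 4.87
tool_pos: [0.4157, 0.3872, 0.2767]
tcp_rot: [3.043, 0.782, -0.003]
wrist_force: [0.4, 0.2, -2.6]
width: 0.461
grip_force: 40.7
```

Call:
drive_tool(claw=[34,34,34,34], slide=[[-0.02,-0.012,0.05],[-0.02,-0.012,0.1],[-0.02,-0.012,0.1],[-0.02,-0.012,0.1]], yaw=[0,0,0,0])

```text
time: 5.2
tool_pos: [0.4069, 0.382, 0.3286]
tcp_rot: [-3.041, -0.781, -0.006]
wrist_force: [0.1, -0.4, -2.4]
width: 0.46
grip_force: 41.2
```

```bash
python3 - <<'E'
from h import *
c,P=cam("side"); 
cv2.imwrite("pics/s2.png",cv2.resize(c["color"][150:400,150:400,::-1],(600,600),interpolation=cv2.INTER_CUBIC))
s=bot.read_state();print(s["tool_pos"],s["width"],s["wrist_force"],s["q"])
E
```

```text
[0.40640951 0.38156905 0.3268335 ] 0.46105734031228923 [-0.3984936  -0.18046844 -3.42984365] [7.09130497e-01 1.05080447e-01 1.94002478e+00 2.59470030e-04
 1.09565897e+00 1.77680556e+00]
```

View pics/s2.png

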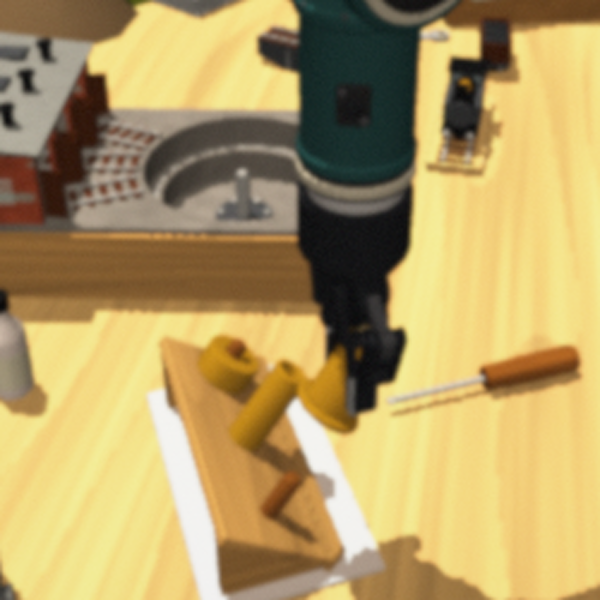

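The sleeve is off its dowel and held, still leaning, at about (335,390); the tube and collar haven't moved. I'll carry it to the clear bench at about (0.57, -0.25) and roll it upright on its flange edge there.

Call:
drive_tool(claw=[34,34,34,34,34,34,34,34], slide=[[0.16,-0.62,0],[0.16,-0.62,0],[0.16,-0.62,0],[0.16,-0.62,0],[0.16,-0.62,0],[0.16,-0.62,0],[0.16,-0.62,0],[0.16,-0.62,0]], yaw=[0,0,0,0,0,0,0,0])

```text
time: 5.92
tool_pos: [0.4862, 0.0684, 0.3246]
tcp_rot: [3.043, 0.78, -0.005]
wrist_force: [1.2, -0.2, -3.4]
width: 0.463
grip_force: 41.6
```

Call:
drive_tool(claw=[34,34,34,34,34,34,34,34], slide=[[0.16,-0.63,0],[0.16,-0.63,0],[0.16,-0.63,0],[0.16,-0.63,0],[0.16,-0.63,0],[0.16,-0.63,0],[0.16,-0.63,0],[0.16,-0.63,0]], yaw=[0,0,0,0,0,0,0,0])

```text
time: 6.58
tool_pos: [0.5663, -0.2463, 0.324]
tcp_rot: [-3.042, -0.779, 0.004]
wrist_force: [1.0, 0.8, -2.5]
width: 0.46
grip_force: 41.6
```

Call:
drive_tool(claw=[34,34,34,34,34,34,34], slide=[[0,0,-0.07],[0,0,-0.14],[0,0,-0.19],[0,0,-0.21],[0,0,-0.23],[0,0,-0.23],[0,0,-0.23]], yaw=[0,0,0,0,0,0,0])

```text
time: 7.17
tool_pos: [0.567, -0.2433, 0.2118]
tcp_rot: [-3.043, -0.782, -0.0]
wrist_force: [0.1, -0.8, -2.1]
width: 0.463
grip_force: 41.6
```

Call:
drive_tool(claw=[34,34,34], slide=[[0,0,-0.006],[0,0,-0.012],[0,0,-0.012]], yaw=[0,0,0])

```text
time: 7.42
tool_pos: [0.5672, -0.2436, 0.2067]
tcp_rot: [3.041, 0.782, 0.002]
wrist_force: [-0.7, 0.9, -2.3]
width: 0.457
grip_force: 41.6
```

Call:
drive_tool(claw=[34,34,34], slide=[[0,0,-0.003],[0,0,-0.006],[0,0,-0.006]], yaw=[0,0,0])

```text
time: 7.67
tool_pos: [0.5667, -0.2435, 0.2027]
tcp_rot: [3.043, 0.782, 0.0]
wrist_force: [-0.5, -0.1, -2.8]
width: 0.46
grip_force: 41.6
```

Call:
drive_tool(claw=[34,34,34], slide=[[0,0,-0.003],[0,0,-0.005],[0,0,-0.005]], yaw=[0,0,0])

```text
time: 7.92
tool_pos: [0.5669, -0.2436, 0.2006]
tcp_rot: [3.043, 0.781, 0.001]
wrist_force: [-0.8, 0.7, -0.5]
width: 0.465
grip_force: 41.9
```

Call:
drive_tool(claw=[36,36,36,36,36,36,36,36], slide=[[0,0,-0.002],[0.007,0.0038,-0.0024],[0.014,0.0078,-0.0032],[0.021,0.0114,-0.0048],[0.0276,0.0152,-0.0072],[0.0342,0.0188,-0.0102],[0.0404,0.0222,-0.0138],[0.0464,0.0256,-0.017]], yaw=[0,0,0,0,0,0,0,0], newtons=20)

```text
time: 8.58
tool_pos: [0.5911, -0.2322, 0.196]
tcp_rot: [3.039, 0.781, 0.003]
wrist_force: [-5.3, -1.1, 17.1]
width: 0.463
grip_force: 48.3
```

```bash
python3 - <<'E'
from h import *
c,P=cam("side"); s=bot.read_state();print(s["tool_pos"],s["width"],s["wrist_force"],s["grip_force"])
K=c["mtx"];R=cv2.Rodrigues(np.array(c["rotation"],float))[0]
p=R.T@(np.array([.589,-.23,.04])-c["eye"]); u=int(K[0,0]*p[0]/-p[2]+K[0,2]); v=int(K[1,1]*-p[1]/-p[2]+K[1,2]); print(u,v)
cv2.imwrite("pics/s3.png",cv2.resize(c["color"][v-50:v+50,u-60:u+60,::-1],(600,500),interpolation=cv2.INTER_CUBIC))
E
```

```text
[ 0.59156906 -0.23189771  0.19572078] 0.46191885847068703 [-4.71794582 -0.92450345 17.87335535] 48.55451374314498
267 192
```

View pics/s3.png

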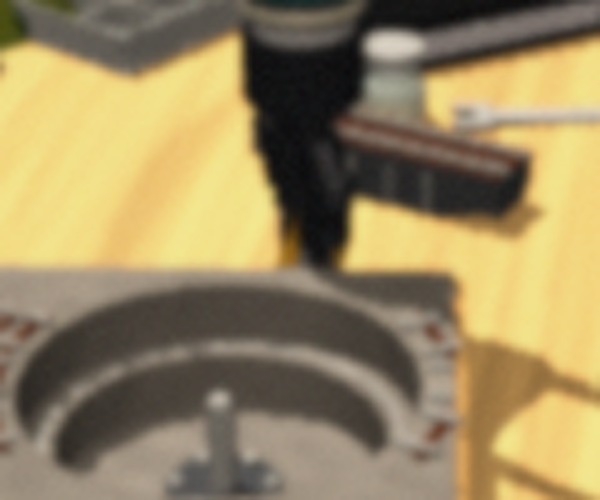

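The sleeve is hidden behind the board; only brass at (290,250) shows. I'll ease the press and open slightly so it settles on its flange.

Call:
drive_tool(claw=[36,36,40,41,42,44,46,50], slide=[[0,0,0.004],[0,0,0.005],[0,0,0.005],[0,0,0.005],[0,0,0.005],[0,0,0.005],[0,0,0.005],[0,0,0.005]], yaw=[0,0,0,0,0,0,0,0])

```text
time: 9.3
tool_pos: [0.5895, -0.2304, 0.1934]
tcp_rot: [-3.042, -0.781, 0.002]
wrist_force: [-0.1, 0.7, 0.5]
width: 0.583
grip_force: 0.0
```

Call:
drive_tool(claw=[60,65,65,65,65,65,65,65], slide=[[0,0,0],[0,0,0],[0,0,0.06],[0,0,0.14],[0,0,0.2],[-0.08,0,0.24],[-0.16,0,0.24],[-0.24,0,0.24]], yaw=[0,0,0,0,0,0,0,0])

```text
time: 9.97
tool_pos: [0.4699, -0.231, 0.3167]
tcp_rot: [3.039, 0.782, 0.006]
wrist_force: [-1.5, -0.5, 0.4]
width: 0.759
grip_force: 0.0
```

```bash
python3 - <<'E'
from m import *
c,P=cam("top"); np.savez("top1",P=P,c=c["color"]); s=bot.read_state();print(s["tool_pos"],s["wrist_force"])
hsv=cv2.cvtColor(c["color"],cv2.COLOR_RGB2HSV)
m=(np.hypot(P[...,0]-.59,P[...,1]+.23)<.07)&(P[...,2]>.004)&(P[...,2]<.09); print("all",m.sum(),rect(P[m]),P[m].max(0))
for lo,hi in((.054,.066),(.003,.012)):
    q=m&(P[...,2]>lo)&(P[...,2]<hi); 
    if q.any(): print(lo,q.sum(),cv2.minEnclosingCircle(P[q][:,:2].astype(np.float32)),P[q].mean(0))
cv2.imwrite("pics/t1.png",cv2.resize(c["color"][120:300,200:440,::-1],(800,600),interpolation=cv2.INTER_CUBIC))
E
```

```text
[ 0.46114944 -0.22885108  0.31208276] [-8.6295321   2.41878279 -2.25358366]
all 329 (array([ 600.7, -206.1]), array([ 81. , 137.9]), 64.36) [ 0.65545824 -0.16082891  0.06694197]
0.054 127 ((0.5996291637420654, -0.22261035442352295), 0.020086122676730156) [ 0.59986018 -0.22043306  0.06005178]
0.003 114 ((0.5909581780433655, -0.22631201148033142), 0.06926970928907394) [ 0.59225447 -0.21184195  0.00635032]
```

View pics/t1.png

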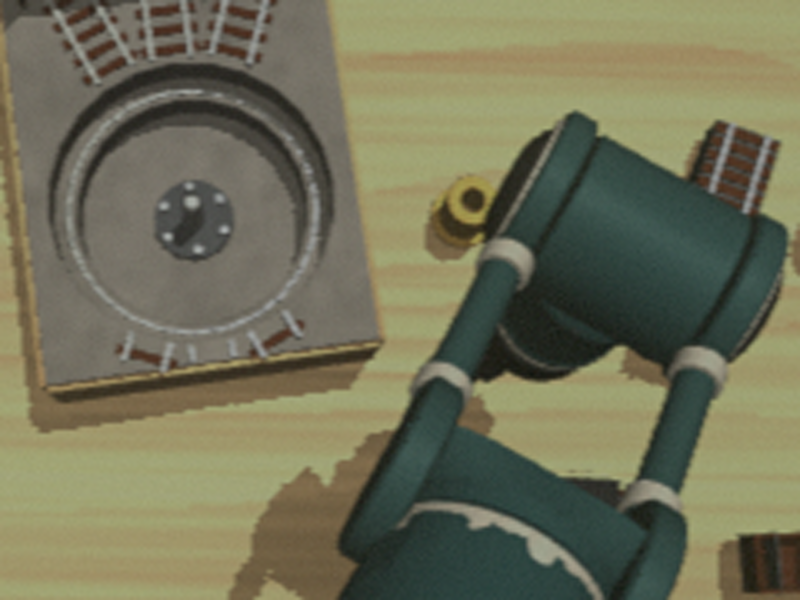

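The sleeve stands upright on its flange at crop pixel (470,200), with its top ring at z = 60 mm. I'll grip it in two crossed directions to centre it in the tool, which also gives me the camera offset.

Call:
drive_tool(claw=[65,65,65,65,65,65,65,65], slide=[[0.1,0.014,0],[0.256,0.014,0],[0.256,0.014,0],[0.256,0.014,0],[0.256,0.014,0],[0.256,0.014,0],[0.256,0.014,0],[0.256,0.014,0]], yaw=[0.3,0.3,0.3,0.3,0.3,0.3,0.3,0.3])

```text
time: 10.68
tool_pos: [0.5981, -0.2235, 0.3136]
tcp_rot: [-2.35, -2.084, 0.001]
wrist_force: [0.4, 0.5, 0.1]
width: 0.766
grip_force: 0.0
```

Call:
drive_tool(claw=[65,65,65,65,65,65,65,65], slide=[[0,0,0],[0,0,0],[0,0,0],[0,0,0],[0,0,0],[0,0,0],[0,0,0],[0,0,0]], yaw=[0.2,0.2,0.2,0.2,0.2,0.2,0.2,0.2])

```text
time: 11.35
tool_pos: [0.5979, -0.2237, 0.314]
tcp_rot: [-1.603, -2.701, 0.0]
wrist_force: [0.1, 0.1, -0.4]
width: 0.763
grip_force: 0.0
```

Call:
drive_tool(claw=[65,65,65,65,65,65,65,65], slide=[[0.001,0.002,-0.06],[0.001,0.002,-0.12],[0.001,0.002,-0.17],[0.001,0.002,-0.2],[0.001,0.002,-0.22],[0.001,0.002,-0.234],[0.001,0.002,-0.234],[0.001,0.002,-0.234]], yaw=[0,0,0,0,0,0,0,0])

```text
time: 12.02
tool_pos: [0.5988, -0.2229, 0.1977]
tcp_rot: [1.599, 2.703, 0.0]
wrist_force: [1.5, 0.3, 0.3]
width: 0.765
grip_force: 0.0
```

Call:
drive_tool(claw=[52,46,42,39,38,38,50,65], slide=[[0,0,0],[0,0,0],[0,0,0],[0,0,0],[0,0,0],[0,0,0],[0,0,0],[0,0,0]], yaw=[0,0,0,0,0,0,0,0], newtons=20)

```text
time: 12.68
tool_pos: [0.5983, -0.2226, 0.1971]
tcp_rot: [-1.599, -2.704, -0.0]
wrist_force: [0.4, 0.4, 0.2]
width: 0.71
grip_force: 0.0
```

Call:
drive_tool(claw=[65,65,65,65,65,65,65,65], slide=[[0,0,0],[0,0,0],[0,0,0],[0,0,0],[0,0,0],[0,0,0],[0,0,0],[0,0,0]], yaw=[0,-0.04,-0.08,-0.12,-0.16,-0.2,-0.24,-0.28])

```text
time: 13.35
tool_pos: [0.5982, -0.2225, 0.1967]
tcp_rot: [-2.599, -1.764, 0.001]
wrist_force: [0.3, 0.9, -0.1]
width: 0.758
grip_force: 0.0
```

Call:
drive_tool(claw=[65,65,65,65,65,65,65,65], slide=[[0,0,0],[0,0,0],[0,0,0],[0,0,0],[0,0,0],[0,0,0],[0,0,0],[0,0,0]], yaw=[-0.04,-0.08,-0.12,-0.16,-0.2,-0.22,-0.22,-0.22])

```text
time: 14.02
tool_pos: [0.5982, -0.2226, 0.1968]
tcp_rot: [-3.04, -0.792, 0.001]
wrist_force: [-0.2, 1.2, -1.0]
width: 0.763
grip_force: 0.0
```

Call:
drive_tool(claw=[52,46,42,39,38,38,50,65], slide=[[0,0,0],[0,0,0],[0,0,0],[0,0,0],[0,0,0],[0,0,0],[0,0,0],[0,0,0]], yaw=[0,0,0,0,0,0,0,0])

```text
time: 14.68
tool_pos: [0.598, -0.2224, 0.1968]
tcp_rot: [-3.04, -0.788, 0.001]
wrist_force: [0.5, 0.2, -0.7]
width: 0.71
grip_force: 0.0
```

Call:
drive_tool(claw=[65,65,65,65,65,65,65,65], slide=[[0,0,0.05],[0,0,0.13],[0,0,0.2],[-0.05,-0.05,0.22],[-0.1,-0.1,0.22],[-0.15,-0.15,0.22],[-0.18,-0.2,0.22],[-0.18,-0.2,0.22]], yaw=[0,0,0,0,0,0,0,0])

```text
time: 15.35
tool_pos: [0.5055, -0.3257, 0.307]
tcp_rot: [3.042, 0.783, -0.003]
wrist_force: [0.6, -0.1, -0.2]
width: 0.76
grip_force: 0.0
```

```bash
cat > ring.py <<'E'
from m import *
def go(x,y,tag):
    for n in("top","side"):
        c,P=cam(n); np.savez(n+tag,P=P,c=c["color"])
        h=cv2.cvtColor(c["color"],cv2.COLOR_RGB2HSV)
        q=(np.hypot(P[...,0]-x,P[...,1]-y)<.04)&(P[...,2]>.054)&(P[...,2]<.066)
        if q.sum()>5:
            print(n,q.sum(),cv2.minEnclosingCircle(P[q][:,:2].astype(np.float32)),P[q].mean(0))
    s=bot.read_state();print(s["tool_pos"],s["width"])
E
python3 -c "
from ring import *
go(.5996,-.2226,'2')"
```

```text
top 143 ((0.5991604328155518, -0.2204717993736267), 0.019642913714051247) [ 0.59898309 -0.22011065  0.06002762]
side 60 ((0.5962708592414856, -0.22056037187576294), 0.021822698414325714) [ 0.59590518 -0.21722365  0.05719834]
[ 0.50754098 -0.32327467  0.30684126] 0.7624337336835262
```

Call:
drive_tool(claw=[65,65,65,65,65,65,65,65], slide=[[0.06,0.06,0],[0.12,0.12,0],[0.18,0.2,0],[0.18,0.2,0],[0.18,0.2,-0.07],[0.18,0.2,-0.14],[0.18,0.2,-0.2],[0.18,0.2,-0.22]], yaw=[0,0,0,0,0,0,0,0])

```text
time: 16.12
tool_pos: [0.5963, -0.22, 0.1914]
tcp_rot: [-3.034, -0.79, 0.012]
wrist_force: [-2.3, -0.0, -1.5]
width: 0.759
grip_force: 0.0
```

Call:
drive_tool(claw=[65,50,42,38,34,34,34,34], slide=[[0,0,0],[0,0,0],[0,0,0],[0,0,0],[0,0,0],[0,0,0],[0,0,0],[0,0,0]], yaw=[0,0,0,0,0,0,0,0], newtons=40)

```text
time: 16.78
tool_pos: [0.5997, -0.2232, 0.1998]
tcp_rot: [3.039, 0.787, 0.006]
wrist_force: [-0.2, 1.0, 6.3]
width: 0.459
grip_force: 41.2
```

Call:
drive_tool(claw=[34,34,34,34,34,34,34,34], slide=[[0,0,0.05],[0,0,0.12],[0,0,0.2],[0,0,0.22],[0,0.08,0.22],[0,0.16,0.22],[-0.01,0.24,0.22],[-0.021,0.32,0.22]], yaw=[0,0,0,0,0,0,0,0])

```text
time: 17.45
tool_pos: [0.5871, -0.0616, 0.3065]
tcp_rot: [-3.041, -0.786, 0.001]
wrist_force: [-0.0, 0.9, -3.3]
width: 0.46
grip_force: 41.6
```

Call:
drive_tool(claw=[34,34,34,34,34], slide=[[0,0.06,0],[0,0.111,0],[0,0.111,0],[0,0.111,0],[0,0.111,0]], yaw=[0,0,0,0,0])

```text
time: 17.87
tool_pos: [0.5876, -0.0074, 0.3065]
tcp_rot: [3.04, 0.789, -0.002]
wrist_force: [0.5, -0.2, -2.9]
width: 0.465
grip_force: 41.7
```

Call:
drive_tool(claw=[34,34,34,34], slide=[[0,0,-0.02],[0,0,-0.04],[0,0,-0.05],[0,0,-0.05]], yaw=[0,0,0,0])

```text
time: 18.2
tool_pos: [0.5867, -0.008, 0.2792]
tcp_rot: [-3.04, -0.786, 0.007]
wrist_force: [-0.6, 0.1, -3.1]
width: 0.461
grip_force: 41.7
```

Call:
drive_tool(claw=[34,34,34,34,34], slide=[[0,0,-0.006],[0,0,-0.012],[0,0,-0.018],[0,0,-0.022],[0,0,-0.022]], yaw=[0,0,0,0,0])

```text
time: 18.62
tool_pos: [0.588, -0.0072, 0.2709]
tcp_rot: [3.041, 0.788, 0.001]
wrist_force: [1.3, -0.4, -2.4]
width: 0.463
grip_force: 41.7
```

Call:
drive_tool(claw=[34,34,34,34,34,34], slide=[[0,0,-0.008],[0,0,-0.016],[0,0,-0.024],[0,0,-0.032],[0,0,-0.04],[0,0,-0.04]], yaw=[0,0,0,0,0,0])

```text
time: 19.12
tool_pos: [0.5881, -0.0072, 0.2504]
tcp_rot: [3.041, 0.788, 0.001]
wrist_force: [3.8, -0.2, -4.6]
width: 0.463
grip_force: 41.6
```

Call:
drive_tool(claw=[34,34,34,34,34,34,34], slide=[[0.003,0,-0.015],[0.003,0,-0.03],[0.003,0,-0.045],[0.003,0,-0.06],[0.003,0,-0.075],[0.003,0,-0.088],[0.003,0,-0.088]], yaw=[0,0,0,0,0,0,0])

```text
time: 19.7
tool_pos: [0.5909, -0.0061, 0.2139]
tcp_rot: [-3.04, -0.787, -0.004]
wrist_force: [-14.9, 6.5, 38.0]
width: 0.46
grip_force: 51.8
```

Call:
drive_tool(claw=[34,34,34,34,34], slide=[[0,0,-0.004],[0,0,-0.008],[0,0,-0.012],[0,0,-0.014],[0,0,-0.014]], yaw=[0,0,0,0,0])

```text
time: 20.12
tool_pos: [0.592, -0.0054, 0.2102]
tcp_rot: [-3.04, -0.787, -0.01]
wrist_force: [-19.9, 9.4, 54.6]
width: 0.464
grip_force: 53.0
```

Call:
drive_tool(claw=[34,34,34,34], slide=[[-0.002,0,0.01],[-0.004,0,0.018],[-0.004,0,0.02],[-0.004,0,0.02]], yaw=[0,0,0,0], newtons=20)

```text
time: 20.45
tool_pos: [0.5908, -0.0059, 0.2125]
tcp_rot: [3.041, 0.787, 0.019]
wrist_force: [9.0, 8.1, -0.5]
width: 0.459
grip_force: 48.7
```

Call:
drive_tool(claw=[39,41,43,46,52,60,62,62], slide=[[0,0,0],[0,0,0],[0,0,0],[0,0,0],[0,0,0],[0,0,0],[0,0,0.04],[0,0,0.1]], yaw=[0,0,0,0,0,0,0,0])

```text
time: 21.12
tool_pos: [0.585, -0.0073, 0.2565]
tcp_rot: [-3.038, -0.787, 0.014]
wrist_force: [-0.2, 0.4, -1.2]
width: 0.726
grip_force: 0.0
```

Call:
drive_tool(claw=[70,75,80,80,80,80,80,80], slide=[[0,0,0.08],[0,-0.08,0.1],[0,-0.16,0.1],[0,-0.24,0.1],[0,-0.32,0.1],[0,-0.4,0.1],[0,-0.48,0.1],[0,-0.56,0.1]], yaw=[-0.03,-0.07,-0.11,-0.15,-0.19,-0.23,-0.267,-0.267])

```text
time: 21.78
tool_pos: [0.5867, -0.2892, 0.3099]
tcp_rot: [-3.097, 0.527, 0.001]
wrist_force: [0.7, 0.6, 0.1]
width: 0.937
grip_force: 0.0
```

```bash
python3 - <<'E'
from m import *
for n in("top","side"):
    c,P=cam(n); np.savez(n+"3",P=P,c=c["color"])
    q=(np.hypot(P[...,0]-.589,P[...,1]+.005)<.04)&(P[...,2]>.072)&(P[...,2]<.11)
    if q.sum(): print(n,q.sum(),cv2.minEnclosingCircle(P[q][:,:2].astype(np.float32)),P[q].mean(0),np.median(P[q][:,2]))
    if n=="top":
        # board tilt corrected edges: rails of middle road & board side edges
        Z=P[...,2]; b=box(P,260,445,130,340)&(Z>.08)&(Z<.0885)
        B=b.astype(np.uint8); B=cv2.morphologyEx(B,cv2.MORPH_OPEN,np.ones((3,3)))
        L=[];Rr=[]
        for v in range(int(210/1.4),int(315/1.4)):
            u=np.where(B[v])[0]
            if len(u)>20: L.append(P[v,u[0],:2]);Rr.append(P[v,u[-1],:2])
        for nm,e in(("L",L),("R",Rr)):
            vx,vy,x0,y0=cv2.fitLine(np.array(e,np.float32),cv2.DIST_HUBER,0,1e-4,1e-4).ravel(); print(nm,np.degrees(np.arctan(vy/vx)),x0,y0)
        m=box(P,520,620,200,340)&(Z>.036)&(Z<.06); print("bridge",rect(P[m]))
        cv2.imwrite("pics/t3.png",cv2.resize(c["color"][80:260,180:420,::-1],(800,600),interpolation=cv2.INTER_CUBIC))
print(bot.read_state()["tool_pos"])
E
```

```text
top 180 ((0.587879478931427, -0.005349303130060434), 0.020427415147423744) [ 0.58776429 -0.00544279  0.07913673] 0.07937962669499998
L 8.275679 0.5053503 0.10517657
R 7.6163907 0.5252869 -0.1395644
bridge (array([ 633.1, -435.7]), array([53.8, 72.6]), 69.0)
side 120 ((0.5829125642776489, -0.004467730410397053), 0.022165091708302498) [ 0.584794   -0.00246346  0.07667397] 0.07713818192277377
[ 0.58665252 -0.29289491  0.31014846]
```

View pics/t3.png

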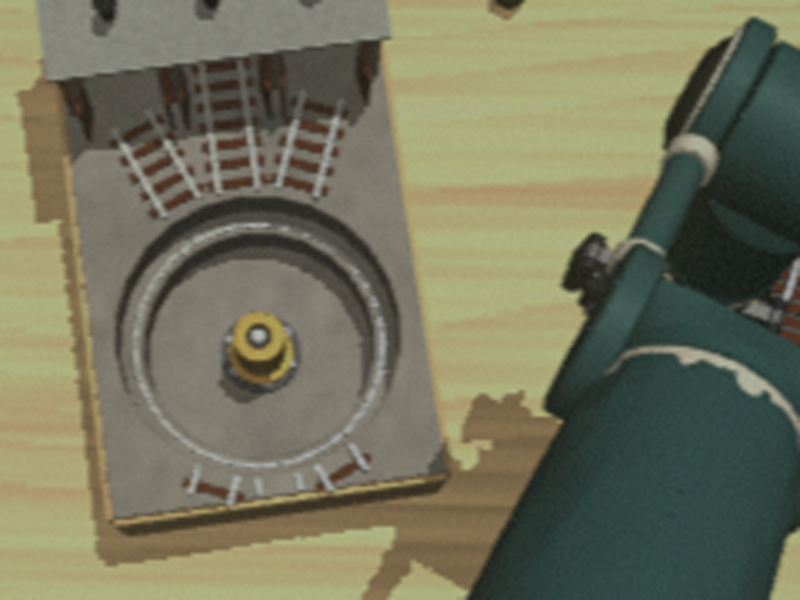

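The sleeve sits concentric on the shaft at crop pixel (258,340), with its top at z ≈ 79–80 mm, so it is home. Now I refine the road angle and the bridge pose.

```bash
cat > ray.py <<'E'
from m import *
def ray(uv,z,n="top"):
    c=bot.read_camera(n) if not hasattr(ray,"c") else ray.c; ray.c=c
    K=c["mtx"];R=cv2.Rodrigues(np.array(c["rotation"],float))[0]; uv=np.atleast_2d(uv).astype(float)
    d=np.c_[(uv[:,0]-K[0,2])/K[0,0],-(uv[:,1]-K[1,2])/K[1,1],-np.ones(len(uv))]@R.T
    e=np.array(c["eye"]); return (e+d*((z-e[2])/d[:,2])[:,None])[:,:2]
def line(p):
    vx,vy,x,y=cv2.fitLine(np.array(p,np.float32)*1000,cv2.DIST_HUBER,0,1e-3,1e-3).ravel(); return round(float(np.degrees(np.arctan2(vy,vx))),2),np.round([x,y],1)
E
python3 - <<'E'
from ray import *
D=np.load("top0.npz"); P=D["P"]; Z=P[...,2]; g=cv2.cvtColor(D["c"],cv2.COLOR_RGB2GRAY).astype(np.float32)
hs=cv2.cvtColor(D["c"],cv2.COLOR_RGB2HSV)
# board edges: grey board vs others by saturation, subpixel
S=cv2.GaussianBlur(hs[...,1],(3,3),0).astype(np.float32)
for nm,k,u00,u01,v0,v1 in(("L",-1,284,300,185,310),("R",1,415,440,170,300)):
    pts=[]
    for v in range(int(v0/1.4),int(v1/1.4)):
        u=np.array([i for i in range(186,318) if np.isfinite(Z[v,i]) and abs(Z[v,i]-.086)<.008])
        e=u.min() if k<0 else u.max()
        pts.append((e+.5*k,v))
    print("edge",nm,line(ray(pts,.086)))
# middle road rails: bright pixels
m=(g>np.percentile(g[98:138,212:288],80))&(hs[...,1]<60)
for u0,u1 in((236,243),(250,262)): pass
row=[]
for v in range(100,136):
    seg=g[v,236:264]; i=np.argsort(seg)
    row.append("".join(f"{int(x):4d}" for x in seg) if v%9==0 else None)
print("\n".join(r for r in row if r))
# bridge
b=box(P,540,612,210,335)&(Z>.036)&(Z<.06); q=P[b]; o=q[:,:2].mean(0); print("pca",np.degrees(np.arctan2(*np.linalg.svd(q[:,:2]-o,full_matrices=False)[2][0][::-1])),o)
cn=max(cv2.findContours(b.astype(np.uint8),0,1)[0],key=cv2.contourArea)[:,0]
print("contour rect",rect(ray(cn,.041)))
E
```

```text
edge L (9.01, array([594.1, 125.9], dtype=float32))
edge R (9.29, array([ 620.9, -131. ], dtype=float32))
  38  59  59  59  68  79  70  58  58  57  62  63  61  64  61  59  70  79  70  64  59  61  44  28  27  49  64  58
  34  53  61  49  42  46  71  65  39  34  31  34  31  37  30  35  32  52  75  70  44  50  53  56  54  52  56  56
 101 104 102 103 103 100  88 119 128 109  97  96  97  95  95  95  96  91  89 119 116  83  75  88  96  96  81  69
 113 129 111  69  66  67  55  58 110 128  90  49  49  48  47  50  54  54  52  62 111 118  92  82  88  96 108 130
pca 161.09212069174504 [ 0.57077663 -0.41451709]
contour rect (array([ 572.8, -415. ]), array([ 55.7, 201.9]), 71.09)
```

```bash
python3 - <<'E'
from ray import *
D=np.load("top0.npz"); g=cv2.cvtColor(D["c"],cv2.COLOR_RGB2GRAY).astype(float)
for nm,a,b in(("L",241,244.9),("R",253,256.6)):
    pts=[]
    for v in range(104,138):
        u=a+(b-a)*(v-108)/27; i=np.arange(int(round(u))-2,int(round(u))+3); w=g[v,i]-g[v,i].min(); w=w**2
        pts.append(((w*i).sum()/w.sum(),v))
    print(nm,line(ray(pts,.090)))
c,a=None,None
# board silhouettes with tight z
P=D["P"];Z=P[...,2]
L=[];R=[]
for v in range(150,222):
    u=np.where(np.isfinite(Z[v])&(abs(Z[v]-.086)<.004))[0]; u=u[(u>180)&(u<330)]
    L.append((u.min(),v));R.append((u.max(),v))
print(line(ray(L,.086)),line(ray(R,.086)))
# front edge
F=[(u,np.where(abs(Z[180:260,u]-.086)<.004)[0].max()+180) for u in range(222,305)]
print("front",line(ray(F,.086)))
# bridge rails: long-edge fit
b=box(P,540,612,210,335)&(Z>.036)&(Z<.06)
Lr=[];Rr=[]
for v in range(168,222):
    u=np.where(b[v])[0]
    if len(u)>8: Lr.append((u.min(),v));Rr.append((u.max(),v))
print("bridge",line(ray(Lr,.041)),line(ray(Rr,.041)))
s=bot.read_state();print(s["tool_pos"],s["tcp_rot"],s["q"])
E
```

```text
L (9.24, array([732.3,  31.7], dtype=float32))
R (9.29, array([742.2,   2.8], dtype=float32))
(9.41, array([568.8, 117.5], dtype=float32)) (9.34, array([ 578.2, -133.1], dtype=float32))
front (-80.84, array([464. , -10.1], dtype=float32))
bridge (-18.92, array([ 568.6, -386.2], dtype=float32)) (-18.98, array([ 569.3, -441.9], dtype=float32))
[ 0.58677074 -0.28858371  0.30961808] [-3.09716916e+00  5.22341555e-01  1.52831642e-03] [-4.95257627e-01  2.96122592e-01  1.74452480e+00  3.75419469e-04
  1.10208736e+00  1.40952698e+00]
```

Call:
drive_tool(claw=[80,80,80,80,80,80,80,80], slide=[[-0.03,-0.08,0],[-0.03,-0.16,0],[-0.03,-0.24,0],[-0.03,-0.257,0],[-0.03,-0.257,-0.06],[-0.03,-0.257,-0.12],[-0.03,-0.257,-0.16],[-0.03,-0.257,-0.16]], yaw=[0,0,0,0,0,0,0,0])

```text
time: 22.65
tool_pos: [0.5704, -0.4122, 0.2236]
tcp_rot: [-3.093, 0.515, 0.016]
wrist_force: [-1.2, 1.4, -0.9]
width: 0.936
grip_force: 0.0
```

Call:
drive_tool(claw=[80,80,80,80,80,80], slide=[[0,0,-0.03],[0,0,-0.06],[0,0,-0.08],[0,0,-0.092],[0,0,-0.092],[0,0,-0.092]], yaw=[0,0,0,0,0,0])

```text
time: 23.15
tool_pos: [0.5725, -0.4156, 0.1841]
tcp_rot: [-3.098, 0.518, 0.0]
wrist_force: [-0.8, 0.1, 0.6]
width: 0.936
grip_force: 0.0
```

Call:
drive_tool(claw=[70,62,58,54,50,48,48,48], slide=[[0,0,0],[0,0,0],[0,0,0],[0,0,0],[0,0,0],[0,0,0],[0,0,0],[0,0,0]], yaw=[0,0,0,0,0,0,0,0], newtons=60)

```text
time: 23.82
tool_pos: [0.5728, -0.4165, 0.1857]
tcp_rot: [3.097, -0.518, 0.003]
wrist_force: [-1.2, -0.6, 6.0]
width: 0.623
grip_force: 65.3
```

Call:
drive_tool(claw=[48,48,48,48,48,48,48,48], slide=[[0,0,0.03],[0,0,0.08],[0,0,0.14],[0,0,0.2],[0,0.02,0.25],[0,0.08,0.25],[0,0.15,0.25],[0,0.22,0.25]], yaw=[0,0,0,0.03,0.06,0.09,0.12,0.1568])

```text
time: 24.48
tool_pos: [0.5718, -0.3046, 0.3096]
tcp_rot: [-3.13, -0.258, 0.0]
wrist_force: [0.1, 0.0, -4.8]
width: 0.619
grip_force: 64.2
```

Call:
drive_tool(claw=[48,48,48,48,48,48,48,48], slide=[[0.01,0.08,0],[0.02,0.16,0],[0.029,0.24,0],[0.029,0.32,0],[0.029,0.4,0],[0.029,0.48,0],[0.029,0.56,0],[0.029,0.59,0]], yaw=[0,0,0,0,0,0,0,0])

```text
time: 25.15
tool_pos: [0.5854, -0.0058, 0.3085]
tcp_rot: [-3.128, -0.257, 0.004]
wrist_force: [0.6, 0.2, -3.3]
width: 0.621
grip_force: 64.5
```

Call:
drive_tool(claw=[48,48,48], slide=[[0,0.007,0],[0,0.007,0],[0,0.007,0]], yaw=[0,0,0])

```text
time: 25.4
tool_pos: [0.5865, -0.0073, 0.3088]
tcp_rot: [3.131, 0.254, -0.002]
wrist_force: [-0.3, -1.0, -4.9]
width: 0.62
grip_force: 64.5
```

```bash
python3 - <<'E'
from ray import *
c,P=cam("top"); ray.c=c; np.savez("top4",P=P,c=c["color"]); s=bot.read_state(); t=s["tool_pos"]; print(t,s["tcp_rot"],s["wrist_force"],s["width"])
Z=P[...,2]; q=(np.hypot(P[...,0]-t[0],P[...,1]-t[1])<.125)&(Z>t[2]-.1857+.034)&(Z<t[2]-.1857+.052)
print(q.sum(),np.median(Z[q]),rect(P[q]))
a=np.radians(9.25); e=np.array([np.cos(a),np.sin(a)]); n=np.array([-e[1],e[0]])
l=(P[q][:,:2]-t[:2]); print("along",np.percentile(l@e,[0,.5,99.5,100]).round(4),"across",np.percentile(l@n,[0,.5,99.5,100]).round(4))
cv2.imwrite("pics/t4.png",cv2.resize(c["color"][80:260,180:420,::-1],(800,600),interpolation=cv2.INTER_CUBIC))
E
```

```text
[ 0.58663127 -0.00794963  0.30889525] [ 3.13115043e+00  2.52159945e-01 -1.39673357e-03] [-0.51787062  0.27222654 -4.02042371] 0.6178369394634612
156 0.16458478342688693 (array([566. ,  -1.9]), array([26. , 65.9]), 8.63)
along [-0.0327 -0.0308 -0.0066 -0.0061] across [-0.0238 -0.0223  0.0368  0.042 ]
```

View pics/t4.png

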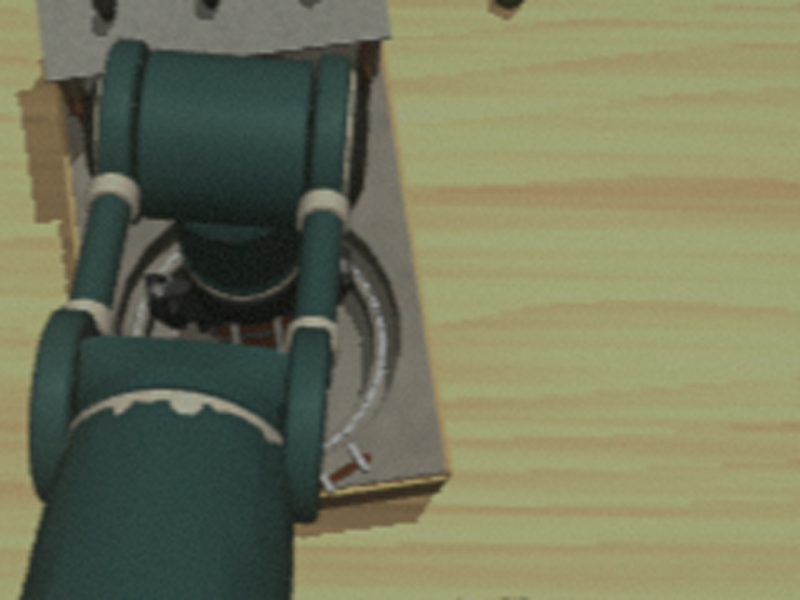

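The arm hides the held bridge from above; only its sleepers at (260,330) show. The side camera can measure its ends.

```bash
python3 - <<'E'
from ray import *
c,P=cam("side"); np.savez("side4",P=P,c=c["color"]); s=bot.read_state(); t=s["tool_pos"]
Z=P[...,2]; d=P[...,:2]-t[:2]
a=np.radians(9.25); e=np.array([np.cos(a),np.sin(a)]); n=np.array([-e[1],e[0]])
A=d@e; N=d@n; zb=t[2]-.1857
print("zb",zb)
q=(abs(A)<.13)&(abs(N)<.045)&(Z>zb+.0)&(Z<zb+.05)
print(q.sum(),"along",np.percentile(A[q],[0,1,99,100]).round(4),"z",np.percentile(Z[q],[1,99]).round(4))
for z0 in np.arange(.0,.05,.008):
    k=q&(Z>zb+z0)&(Z<zb+z0+.008)&(N>.015); 
    if k.sum()>5: print(round(z0,3),k.sum(),A[k].min().round(4),A[k].max().round(4),np.median(N[k]).round(4))
D=np.load("side3.npz")["P"]  # sleeve outer surface, same camera
k=(np.hypot(D[...,0]-.587,D[...,1]+.007)<.03)&(D[...,2]>.03)&(D[...,2]<.072); f=(D[k][:,:2]-[.587,-.0073]); print("sleeve along",np.percentile(f@e,[1,50,99]).round(4),"across max",np.percentile(f@n,[1,99]))
E
```

```text
zb 0.12325765628593263
1661 along [-0.1009 -0.0985  0.094   0.0974] z [0.1244 0.1672]
0.0 160 -0.0985 0.0936 0.0295
0.008 195 -0.0985 0.095 0.0294
0.016 202 -0.0985 0.0935 0.0296
0.024 204 -0.0984 0.0936 0.0298
0.032 335 -0.1009 0.0965 0.0283
0.04 149 -0.1007 0.0959 0.0198
sleeve along [-0.02   -0.0039  0.0174] across max [-0.0052472   0.02403046]
```

Call:
drive_tool(claw=[48,48,48,48,48], slide=[[0.002,0.001,-0.03],[0.002,0.001,-0.06],[0.002,0.001,-0.074],[0.002,0.001,-0.074],[0.002,0.001,-0.074]], yaw=[0,0,0,0,0])

```text
time: 25.92
tool_pos: [0.5877, -0.0076, 0.2716]
tcp_rot: [-3.131, -0.251, 0.003]
wrist_force: [0.2, 1.1, -4.1]
width: 0.62
grip_force: 64.4
```

Call:
drive_tool(claw=[48,48,48,48,48,48], slide=[[0,0,-0.006],[0,0,-0.012],[0,0,-0.018],[0,0,-0.024],[0,0,-0.026],[0,0,-0.026]], yaw=[0,0,0,0,0,0])

```text
time: 26.42
tool_pos: [0.5877, -0.0066, 0.2587]
tcp_rot: [-3.131, -0.253, 0.001]
wrist_force: [0.2, -0.3, -4.3]
width: 0.621
grip_force: 64.4
```

Call:
drive_tool(claw=[48,48,48,48,48,48,48], slide=[[0,0,-0.008],[0,0,-0.016],[0,0,-0.024],[0,0,-0.032],[0,0,-0.04],[0,0,-0.046],[0,0,-0.046]], yaw=[0,0,0,0,0,0,0])

```text
time: 27.0
tool_pos: [0.5874, -0.0067, 0.235]
tcp_rot: [-3.131, -0.253, 0.003]
wrist_force: [-1.3, -0.1, -3.3]
width: 0.62
grip_force: 64.4
```

Call:
drive_tool(claw=[48,48,48], slide=[[0,0,-0.003],[0,0,-0.006],[0,0,-0.006]], yaw=[0,0,0])

```text
time: 27.25
tool_pos: [0.5879, -0.0067, 0.233]
tcp_rot: [-3.131, -0.253, 0.0]
wrist_force: [1.1, -0.2, -4.1]
width: 0.622
grip_force: 64.4
```

Call:
drive_tool(claw=[48,48,48], slide=[[0,0,-0.002],[0,0,-0.004],[0,0,-0.004]], yaw=[0,0,0])

```text
time: 27.5
tool_pos: [0.5882, -0.0067, 0.2317]
tcp_rot: [3.131, 0.253, 0.001]
wrist_force: [-1.1, 0.5, -2.8]
width: 0.62
grip_force: 64.6
```

Call:
drive_tool(claw=[48,48,48], slide=[[0,0,-0.002],[0,0,-0.003],[0,0,-0.003]], yaw=[0,0,0])

```text
time: 27.75
tool_pos: [0.5882, -0.0068, 0.2317]
tcp_rot: [3.131, 0.253, 0.001]
wrist_force: [-4.0, -0.1, 7.2]
width: 0.622
grip_force: 66.0
```

Call:
drive_tool(claw=[51,54,58,64,72,80,80,80], slide=[[0,0,0.003],[0,0,0.003],[0,0,0.003],[0,0,0.003],[0,0,0.003],[0,0,0.003],[0,0,0.06],[0,0,0.14]], yaw=[0,0,0,0,0,0,0,0])

```text
time: 28.42
tool_pos: [0.5855, -0.0066, 0.2953]
tcp_rot: [-3.13, -0.253, 0.016]
wrist_force: [1.0, -0.7, -0.3]
width: 0.938
grip_force: 0.0
```

Call:
drive_tool(claw=[80,80,80,80,80,80,80,80], slide=[[0,0,0.06],[0,-0.08,0.06],[0,-0.16,0.06],[0,-0.24,0.06],[-0.02,-0.32,0.06],[-0.04,-0.4,0.06],[-0.06,-0.48,0.06],[-0.08,-0.56,0.06]], yaw=[0.04,0.08,0.12,0.16,0.2,0.24,0.28,0.3])

```text
time: 29.08
tool_pos: [0.5493, -0.2803, 0.3297]
tcp_rot: [2.67, 1.655, 0.001]
wrist_force: [1.1, -0.1, 0.3]
width: 0.935
grip_force: 0.0
```

```bash
python3 - <<'E'
from ray import *
c,P=cam("top"); ray.c=c; np.savez("top5",P=P,c=c["color"]); s=bot.read_state(); print(s["tool_pos"],s["tcp_rot"])
Z=P[...,2]; q=(np.hypot(P[...,0]-.588,P[...,1]+.005)<.118)&(Z>.079)&(Z<.1)
g=cv2.connectedComponents(q.astype(np.uint8))
a=np.radians(9.25); e=np.array([np.cos(a),np.sin(a)]); n=np.array([-e[1],e[0]])
d=P[...,:2]-[.588,-.0053]; k=q&(np.hypot(d[...,0],d[...,1])<.1035)
print("bridge",rect(P[k]),np.median(Z[k]),"z grid",[np.median(Z[k&(abs((d@e)-x)<.01)]).round(4) for x in(-.08,-.04,0,.04,.08)],[np.median(Z[k&(abs((d@n)-x)<.005)]).round(4) for x in(-.022,0,.022)])
w=(d@n)[k&(abs(d@e)<.06)]; print("across",np.percentile(w,[0,1,99,100]).round(4))
# engine from top0
D=np.load("top0.npz")["P"]; Z=D[...,2]
def st(nm,m):
    p=D[m]; print(nm,m.sum(),p.min(0).round(4),p.max(0).round(4),rect(p))
E=box(D,435,560,345,420)
st("chimney",E&(Z>.089)); st("roof",E&(Z>.079)&(Z<.088)); st("tank",E&(Z>.060)&(Z<.069)); st("all",E&(Z>.035)); 
m=E&(Z>.006)&(Z<.012); st("sid",m)
r=E&(Z>.06); cnt=max(cv2.findContours(r.astype(np.uint8),0,1)[0],key=cv2.contourArea)[:,0]; print(rect(ray(cnt,.075)))
cv2.imwrite("pics/t5.png",np.hstack([cv2.resize(c["color"][100:250,185:345,::-1],(400,375),interpolation=cv2.INTER_CUBIC),cv2.resize(np.load("top0.npz")["c"][245:295,310:395,::-1],(400,375),interpolation=cv2.INTER_CUBIC)]))
E
```

```text
[ 0.54755034 -0.28705628  0.33000857] [ 2.66256992  1.65785177 -0.00574078]
bridge (array([588.8,  -5. ]), array([200.7,  54.8]), 9.27) 0.08724898936780046 z grid [np.float64(0.0872), np.float64(0.0873), np.float64(0.0872), np.float64(0.0874), np.float64(0.0872)] [np.float64(0.0868), np.float64(0.0869), np.float64(0.0869)]
across [-0.0272 -0.026   0.027   0.0276]
chimney 28 [ 0.3569 -0.2252  0.0918] [ 0.369  -0.213   0.1011] (array([ 362.3, -219. ]), array([12.6, 11.5]), 26.34)
roof 415 [ 0.3343 -0.3263  0.079 ] [ 0.3854 -0.2083  0.0878] (array([ 359.5, -267.4]), array([ 50.9, 118.3]), 0.76)
tank 223 [ 0.3366 -0.2859  0.06  ] [ 0.3855 -0.2074  0.069 ] (array([ 361.3, -246.7]), array([79.3, 47.6]), 87.28)
all 1056 [ 0.3343 -0.3267  0.0351] [ 0.3855 -0.1961  0.1011] (array([ 359.9, -261.4]), array([130.6,  51.1]), 89.9)
sid 394 [ 0.2974 -0.3552  0.006 ] [ 0.4275 -0.166   0.012 ] (array([ 363.3, -260.7]), array([129.4, 190. ]), 0.93)
(array([ 359.7, -267.3]), array([ 51.2, 122.3]), 0.93)
```

View pics/t5.png

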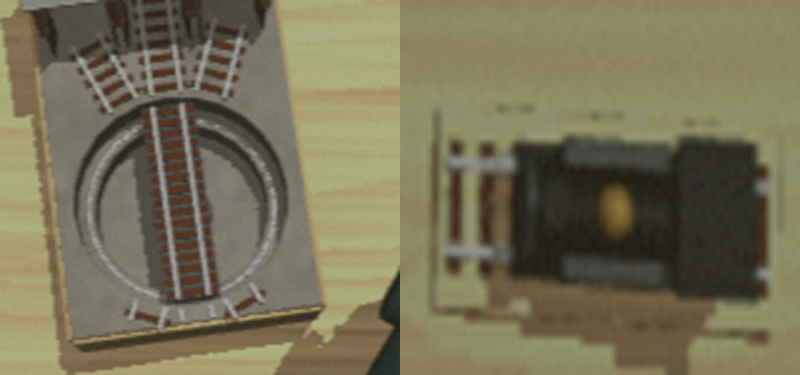

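The bridge lies in line with the middle road and centred in the pit: left half, ends at (165,105) and (195,298), yaw 9.27°, level. In the right half the engine's tanks span 565–670 px and the cab roof 678–755 px, with the chimney pointing left, which is world +y.

```bash
python3 - <<'E'
from ray import *
ray.c=bot.read_camera("top")
D=np.load("top0.npz");P=D["P"];Z=P[...,2];I=D["c"].astype(int)
f=ray
print("tank front",f([(345.1,273.5)],.0655),"roof front/back",f([(369.1,274.2),(385.5,274.2)],.0835))
E=box(P,435,560,345,420)
for nm,lo,hi in(("roof",.079,.088),("tank",.060,.069)):
    m=E&(Z>lo)&(Z<hi); 
    if nm=="roof": m&=P[...,1]<-.284
    else: m&=(P[...,1]>-.275)&(P[...,1]<-.225)
    T=[];B=[]
    for u in range(300,400):
        v=np.where(m[:,u])[0]
        if len(v)>3: T.append((u,v.min()));B.append((u,v.max()))
    z=(lo+hi)/2; print(nm,line(f(T,z)),line(f(B,z)),len(T))
# dark silhouette long edges of engine top & siding rails (bright)
g=cv2.cvtColor(D["c"],cv2.COLOR_RGB2GRAY)
r=[]
for v0 in(266,278):
    pts=[(u,v0-5+np.argmax(g[v0-5:v0+6,u])) for u in range(320,333)]; r.append(pts); print("rail",v0,line(f(pts,.016)),[p[1] for p in pts])
m=E&(Z>.03); q=P[m][:,:2]; print("pca",np.degrees(np.arctan2(*np.linalg.svd(q-q.mean(0),full_matrices=False)[2][0][::-1])))
s=bot.read_state();print(s["tool_pos"],s["tcp_rot"])
E
```

```text
tank front [[ 0.35921007 -0.23041928]] roof front/back [[ 0.35794016 -0.28622298]
 [ 0.35861088 -0.3264754 ]]
roof (86.08, array([ 384.2, -301.5], dtype=float32)) (-89.07, array([ 334.6, -303.6], dtype=float32)) 18
tank (-89.02, array([ 383.1, -253.3], dtype=float32)) (-89.07, array([ 338.7, -247. ], dtype=float32)) 19
rail 266 (-89.33, array([ 391.3, -189.3], dtype=float32)) [np.int64(261), np.int64(261), np.int64(261), np.int64(266), np.int64(266), np.int64(266), np.int64(261), np.int64(262), np.int64(261), np.int64(261), np.int64(261), np.int64(261), np.int64(263)]
rail 278 (-60.12, array([ 343.7, -188. ], dtype=float32)) [np.int64(283), np.int64(283), np.int64(283), np.int64(278), np.int64(278), np.int64(278), np.int64(278), np.int64(278), np.int64(278), np.int64(278), np.int64(278), np.int64(277), np.int64(283)]
pca -91.37288593217846
[ 0.54839354 -0.28416052  0.32987199] [ 2.67538912e+00  1.64207672e+00 -2.08299529e-03]
```

Call:
drive_tool(claw=[80,80,80,80,80,80,80,80], slide=[[-0.08,0.01,0],[-0.16,0.02,0],[-0.24,0.03,0],[-0.32,0.046,0],[-0.379,0.046,0],[-0.379,0.046,0],[-0.379,0.046,-0.04],[-0.379,0.046,-0.08]], yaw=[0.03,0.06,0.09,0.12,0.152,0.152,0.152,0.152])

```text
time: 29.85
tool_pos: [0.3612, -0.2562, 0.2912]
tcp_rot: [2.209, 2.226, 0.002]
wrist_force: [-0.1, -0.5, -0.3]
width: 0.938
grip_force: 0.0
```

Call:
drive_tool(claw=[80,80,80], slide=[[0,0,0],[0,0,0],[0,0,0]], yaw=[0,0,0])

```text
time: 30.1
tool_pos: [0.3611, -0.2559, 0.2904]
tcp_rot: [2.21, 2.232, 0.0]
wrist_force: [-0.1, 0.4, 0.2]
width: 0.938
grip_force: 0.0
```

Call:
drive_tool(claw=[80,80,80,80,80,80,80], slide=[[-0.003,-0.01,-0.03],[-0.003,-0.01,-0.06],[-0.003,-0.01,-0.09],[-0.003,-0.01,-0.12],[-0.003,-0.01,-0.15],[-0.003,-0.01,-0.168],[-0.003,-0.01,-0.168]], yaw=[0,0,0,0,0,0,0])

```text
time: 30.68
tool_pos: [0.3588, -0.2605, 0.2048]
tcp_rot: [-2.208, -2.231, 0.0]
wrist_force: [-0.1, 0.7, -0.1]
width: 0.936
grip_force: 0.0
```

Call:
drive_tool(claw=[68,60,56,52,48,44,42,42], slide=[[0,0,0],[0,0,0],[0,0,0],[0,0,0],[0,0,0],[0,0,0],[0,0,0],[0,0,0]], yaw=[0,0,0,0,0,0,0,0], newtons=40)

```text
time: 31.35
tool_pos: [0.3594, -0.2612, 0.2069]
tcp_rot: [2.209, 2.231, 0.001]
wrist_force: [-0.7, 1.2, 5.7]
width: 0.556
grip_force: 40.3
```

Call:
drive_tool(claw=[42,42], slide=[[0,0,0],[0,0,0]], yaw=[0,0,0])

```text
$.yaw: bad value
```

Call:
drive_tool(claw=[42,42,42,42,42,42,42,42], slide=[[0,0,0.02],[0,0,0.05],[0,0,0.1],[0,0,0.16],[0.03,0.03,0.22],[0.06,0.06,0.25],[0.1,0.1,0.25],[0.14,0.14,0.25]], yaw=[0,0,0,-0.03,-0.065,-0.1,-0.135,-0.17])

```text
time: 32.02
tool_pos: [0.4295, -0.1904, 0.3329]
tcp_rot: [2.724, 1.56, 0.003]
wrist_force: [0.0, -1.2, -3.6]
width: 0.555
grip_force: 42.4
```

Call:
drive_tool(claw=[42,42,42,42,42,42,42,42], slide=[[0.04,0.04,0],[0.08,0.08,0],[0.12,0.12,0],[0.16,0.16,0],[0.2,0.2,0],[0.24,0.24,0],[0.28,0.3,0],[0.333,0.372,0]], yaw=[-0.035,-0.07,-0.105,-0.14,-0.175,-0.21,-0.245,-0.281])

```text
time: 32.68
tool_pos: [0.5933, -0.0066, 0.3303]
tcp_rot: [3.131, 0.247, -0.004]
wrist_force: [0.4, -0.5, -3.3]
width: 0.558
grip_force: 42.4
```

Call:
drive_tool(claw=[42,42,42,42], slide=[[0,0,0],[0,0,0],[0,0,0],[0,0,0]], yaw=[0,0,0,0])

```text
time: 33.02
tool_pos: [0.5927, -0.0078, 0.3302]
tcp_rot: [3.131, 0.258, -0.003]
wrist_force: [0.1, -0.1, -3.1]
width: 0.558
grip_force: 42.6
```

Call:
drive_tool(claw=[42,42,42,42,42,42], slide=[[0.006,0.004,0],[0.006,0.004,-0.03],[0.006,0.004,-0.06],[0.006,0.004,-0.076],[0.006,0.004,-0.076],[0.006,0.004,-0.076]], yaw=[-0.001,-0.001,-0.001,-0.001,-0.001,-0.001])

```text
time: 33.52
tool_pos: [0.5961, -0.0058, 0.2922]
tcp_rot: [-3.131, -0.251, 0.003]
wrist_force: [0.8, 0.2, -3.2]
width: 0.558
grip_force: 42.5
```

```bash
python3 - <<'E'
from ray import *
s=bot.read_state(); print(s["tool_pos"],s["tcp_rot"],s["wrist_force"])
c,P=cam("side"); np.savez("side6",P=P,c=c["color"])
a=np.radians(9.27); e=np.array([np.cos(a),np.sin(a)]); n=np.array([-e[1],e[0]])
d=P[...,:2]-[.588,-.0067]; A=d@e;N=d@n;Z=P[...,2]
for nm,lo,hi in(("bridge deck",.082,.09),("eng frames",.112,.12),("tanks",.125,.145),("roof",.155,.17)):
    k=(abs(A)<.104)&(abs(N)<.036)&(Z>lo)&(Z<hi); 
    if k.sum()>5: print(nm,k.sum(),"along",np.percentile(A[k],[0,2,98,100]).round(4),"N",np.percentile(N[k],[1,50,97]).round(4))
cv2.imwrite("pics/s6.png",cv2.resize(c["color"][150:270,190:310,::-1],(600,600),interpolation=cv2.INTER_CUBIC))
E
```

```text
[ 0.59610449 -0.00578709  0.29215534] [-3.13127275e+00 -2.51452530e-01  2.57649783e-03] [ 0.81675224  0.19998113 -3.15575666]
bridge deck 772 along [-0.1025 -0.0976  0.0959  0.1038] N [-0.0261  0.0096  0.031 ]
eng frames 109 along [-0.0683 -0.0667  0.0661  0.0676] N [-0.0129  0.0234  0.0285]
tanks 256 along [-0.0576 -0.0565  0.055   0.0589] N [-0.0033  0.0257  0.0341]
roof 311 along [-0.0611 -0.0596  0.0555  0.0583] N [-0.0248  0.008   0.0307]
```

View pics/s6.png

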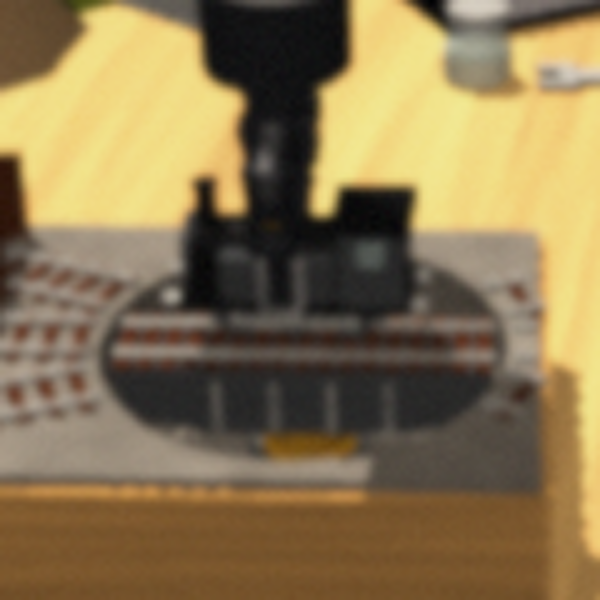

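The engine hangs level over the bridge: chimney at (203,185), cab at (378,200), centred between the rail ends at (115,340) and (492,340). I'll lower it slowly until it rests.

Call:
drive_tool(claw=[42,42,42,42], slide=[[0,0,-0.006],[0,0,-0.012],[0,0,-0.016],[0,0,-0.016]], yaw=[0,0,0,0])

```text
time: 33.9
tool_pos: [0.5964, -0.0052, 0.2844]
tcp_rot: [-3.131, -0.253, 0.001]
wrist_force: [-0.5, 0.3, -3.1]
width: 0.559
grip_force: 42.6
```

Call:
drive_tool(claw=[42,42,42], slide=[[0,0,-0.002],[0,0,-0.004],[0,0,-0.004]], yaw=[0,0,0])

```text
time: 34.15
tool_pos: [0.5965, -0.0052, 0.2825]
tcp_rot: [-3.131, -0.253, 0.0]
wrist_force: [-0.0, 0.4, -3.2]
width: 0.554
grip_force: 42.6
```

Call:
drive_tool(claw=[42,42,42], slide=[[0,0,-0.001],[0,0,-0.002],[0,0,-0.002]], yaw=[0,0,0])

```text
time: 34.4
tool_pos: [0.5966, -0.0052, 0.2816]
tcp_rot: [-3.131, -0.253, 0.0]
wrist_force: [0.6, -0.2, -3.9]
width: 0.558
grip_force: 42.6
```

Call:
drive_tool(claw=[42,42,42], slide=[[0,0,-0.001],[0,0,-0.002],[0,0,-0.002]], yaw=[0,0,0])

```text
time: 34.65
tool_pos: [0.5967, -0.0052, 0.281]
tcp_rot: [3.131, 0.253, 0.0]
wrist_force: [-0.3, 0.1, -1.9]
width: 0.554
grip_force: 42.8
```

Call:
drive_tool(claw=[42,42,42], slide=[[0,0,-0.001],[0,0,-0.002],[0,0,-0.002]], yaw=[0,0,0])

```text
time: 34.9
tool_pos: [0.5968, -0.0052, 0.2809]
tcp_rot: [3.131, 0.253, 0.001]
wrist_force: [-3.0, 0.7, 4.6]
width: 0.557
grip_force: 43.5
```

Resting at exactly the predicted height. Release and back away.

Call:
drive_tool(claw=[46,48,51,55,62,72,80,80], slide=[[0,0,0.002],[0,0,0.002],[0,0,0.002],[0,0,0.002],[0,0,0.002],[0,0,0.002],[0,0,0.04],[0,0,0.1]], yaw=[0,0,0,0,0,0,0,0])

```text
time: 35.57
tool_pos: [0.5948, -0.0052, 0.326]
tcp_rot: [-3.13, -0.253, 0.013]
wrist_force: [0.7, 0.5, -1.0]
width: 0.937
grip_force: 0.0
```

Call:
drive_tool(claw=[80,80,80,80,80,80,80,80], slide=[[0,0,0.06],[0,0,0.12],[0,-0.08,0.14],[0,-0.16,0.14],[0,-0.24,0.14],[-0.02,-0.32,0.14],[-0.04,-0.4,0.14],[-0.06,-0.48,0.14]], yaw=[0,0,0,0,0,0,0,0])

```text
time: 36.23
tool_pos: [0.566, -0.247, 0.3998]
tcp_rot: [3.131, 0.254, 0.001]
wrist_force: [0.8, -0.3, -0.1]
width: 0.939
grip_force: 0.0
```

Call:
drive_tool(claw=[80,80,80], slide=[[0,0,0],[0,0,0],[0,0,0]], yaw=[0,0,0])

```text
time: 36.48
tool_pos: [0.5665, -0.2455, 0.3995]
tcp_rot: [-3.131, -0.251, -0.0]
wrist_force: [0.1, 0.6, 0.8]
width: 0.938
grip_force: 0.0
```

```bash
python3 - <<'E'
from ray import *
c,P=cam("top"); a=np.radians(9.27); e=np.array([np.cos(a),np.sin(a)]); n=np.array([-e[1],e[0]])
d=P[...,:2]-[.5888,-.005]; A=d@e;N=d@n;Z=P[...,2]
for nm,lo,hi in(("roof",.150,.164),("tanks",.132,.145),("deck",.082,.095)):
    k=(abs(A)<.102)&(abs(N)<.035)&(Z>lo)&(Z<hi)
    if k.sum(): print(nm,k.sum(),"A",np.percentile(A[k],[0,100]).round(4),"N",np.percentile(N[k],[0,100]).round(4),np.median(Z[k]).round(4),rect(P[k]))
cs,_=cam("side")
cv2.imwrite("pics/f.png",np.hstack([cv2.resize(c["color"][90:260,185:345,::-1],(400,425),interpolation=cv2.INTER_CUBIC),cv2.resize(cs["color"][150:277,190:310,::-1],(400,425),interpolation=cv2.INTER_CUBIC)]))
s=bot.read_state();print(s["tool_pos"],s["wrist_force"],s["time"])
E
```

```text
roof 491 A [-0.0583  0.0603] N [-0.0242  0.0284] 0.1576 (array([589.7,  -4.2]), array([118.1,  51.7]), 7.1)
tanks 247 A [-0.0548  0.0609] N [-0.0241  0.0245] 0.1405 (array([592.1,  -3.7]), array([115.4,  47.8]), 6.87)
deck 624 A [-0.1016  0.1003] N [-0.0266  0.0346] 0.0872 (array([587.5,  -1.3]), array([202. ,  60.9]), 9.11)
[ 0.56688266 -0.24417368  0.39960049] [-0.8182182   0.45471336 -0.34468561] 36.5833
```

View pics/f.png

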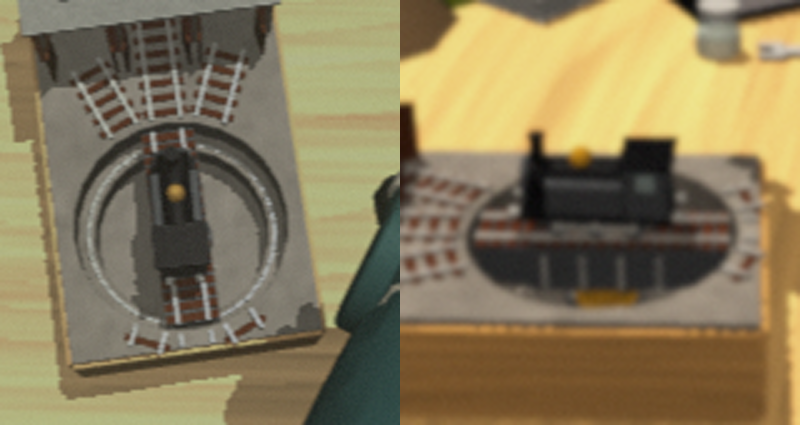

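The engine stands level on the rails at mid-bridge: cab at (182,245) in the top view, roof at z = 157.6 mm against 157.5 mm expected. Handing in.

```bash
python3 -c "
from workcell import bot
print(bot.finish_job())"
```

```text
the job is handed in; nothing more can be done
None
```

The turntable is back together and handed in after about 37 s of the 72 s allowed: the sleeve is home on the shaft, the bridge lines up with the middle road, and the engine stands at about mid-bridge; the sleeve was stood upright on the bench on the way and met 55 N at the wrist while seating (limit 120 N), and no verdict was returned.

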